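Open the toy garage by unscrewing its roof knob

TASK

Unscrew the red knob that holds the roof of the toy garage down (anticlockwise, about one and a half turns), lift it off only when the thread has let go, and set it down upright in the wooden tray without dropping it. Then take the brass handle and swing the roof all the way up until it stands upright, and let go so it stays open. Leave the limousine in the garage and the other toys as they are.

Things in the scene. Friction and masses are not known exactly. Their poses are not given: they have to be found in the camera images.
- garage: Wooden toy garage, fixed, 140 mm (its x) by 220 mm (its y), walls 85 mm high; the shut roof's top is 97 mm above the shelf. Origin: centre of its underside on the shelf; z up. Its x points away from the robot, from the side with knob and handle to the side with the roof hinge; its y to the left seen from the robot.
- knob: Red knob, about 90 g, screwed on the garage's post, its underside 1 to 2 mm over the roof; its flange keeps the roof shut. Origin: centre of its underside; z up its axis. 58 mm high: flange 66 mm across, 6 mm high; skirt 50 mm across; plain round grip 54 mm across from 36 to 58 mm up; white stripe on top.
- knob_grip (a point): Point on the knob's axis half-way up its 54 mm grip, 46 mm above its underside, 12 mm below its top. Right-hand thread: it rises 10 mm per turn anticlockwise seen from above, is free after 1.45 to 1.6 turns (15 mm up; up to 0.2 turn more does no harm), then needs another 18 mm to clear the post. It turns easily, has 2 mm of play (up, down, sideways) and stays where it is left.
- roof (a joint): Angle of the roof: 0 shut, 1.57 upright, stop at 1.75 rad. Its hinge is stiff (about 0.22 N m), so that it stays where it is left.
- roof_hinge (a point): Middle of the roof's hinge line, 91 mm above the shelf along the garage's far upper edge; the line runs along the garage's y. Axes turn with the roof; shut, they equal the garage's.
- roof_handle (a point): Middle of the roof's round brass bar: 10 mm thick, 80 mm long along the garage's y, axis 38 mm above the roof's top, 16 mm from its free edge. From the hinge in the roof's axes: x -132, y 55, z 44 mm. It swings up and over, away from the robot; the roof's top face then looks away from the robot. The bar can turn between finger pads. Axes turn with the roof.
- tray: Square wooden tray, fixed, 170 by 170 mm, rim 20 mm high, walls 6 mm. Origin: centre of its underside on the shelf.
- tray_in (a point): Centre of the tray's inner floor, 6 mm above the shelf.
- limousine: Silver die-cast limousine, 150 x 48 x 36 mm, standing on the garage floor under the roof. Origin: centre of its underside; x along its length.
- tanker: Yellow plastic tanker truck, 170 x 60 x 79 mm, loose. Origin: centre of its underside; x along its length.
- jeep: Green plastic jeep, 123 x 64 x 66 mm, loose, beyond the garage. Origin: centre of its underside; x along its length. (A fixed clear acrylic display case with a swing door, 130 x 240 x 150 mm, also stands beyond the garage, on the left seen from the robot.)
- post_top (a point): Top centre of the garage's fixed vertical threaded metal post, which stands at x = -42, y = -60 mm in the garage's frame, 33 mm across the thread. It rises through a notch in the roof to 131 mm above the shelf, 34 mm above the roof. The knob is screwed over it and hides it.
Things that resemble listed ones, but are neither listed nor needed, are in the scene too. Of the things shaped like the knob, the red one is meant.

How it is judged (in metres and radians):
On the way, in this order (a step that is already met when the one before it is completed fails the run):
1. the knob is unscrewed and lifted clear of the post (z of knob in the frame of garage above 0.135 m), for 0.1 s.
2. the knob stands upright on the tray's floor, let go, with the roof still shut (z of knob in the frame of tray_in below 0.006 m and horizontal distance between knob and tray_in below 0.075 m and angle between knob's own z axis and vertical below 0.15 rad and contact force between knob and the fingers below 0.1 N and linear speed of knob below 0.03 m/s and value of joint roof below 0.2 rad), for 0.2 s.
At the end, for the whole second after the job is handed in: The knob stands upright (within 0.15 rad) at rest on the tray's floor, within 75 mm of its centre; the roof stands open at 1.35 rad or more and still; limousine, tanker and jeep are within 30 mm of where they started (z of knob in the frame of tray_in below 0.006 m and horizontal distance between knob and tray_in below 0.075 m and angle between knob's own z axis and vertical below 0.15 rad and linear speed of knob below 0.03 m/s and value of joint roof above 1.35 rad and velocity of joint roof below 0.1 rad/s and distance of each of limousine, tanker, jeep from where it was at the start of the episode below 0.03 m); the robot touches nothing.
It fails at once if the limousine is shifted by more than 30 mm (distance of limousine from where it was at the start of the episode above 0.03 m).
It fails at once if the tanker is shifted by more than 30 mm (distance of tanker from where it was at the start of the episode above 0.03 m).
It fails at once if the jeep is shifted by more than 30 mm (distance of jeep from where it was at the start of the episode above 0.03 m).
It fails at once if the knob is dropped (falls faster than 0.6 m/s with no finger on it) (linear speed of knob above 0.6 m/s and contact force between knob and the fingers below 0.05 N).
It fails at once if the knob is wrenched against the garage with more than 80 N (contact force between knob and garage above 80 N).
It also fails if it takes over 72 s, if anything falls off the work surface, if the arm or the gripper's body presses on something with over 40 N, if the wrist force passes 120 N, or if a joint passes its speed limit or range.

ROBOT

A 6-joint arm with a two-finger parallel gripper is mounted at the origin on the work surface. World frame = base frame: x ahead of the robot, y to its left, z up, the work surface at z = 0. Lengths are in mm, angles in rad, forces in N, time in s.
With the tool pointing down it reaches from about 275 to 825 mm from the base axis. Payload 5.2 kg.
Tool frame: the origin (TCP) lies at the very end of the fingers, on their centre line; the grasp point (between the pads) lies 19 mm behind it; z points along the fingers, y is the line along which they close (so a half turn about z gives the same grasp; the last joint's range is limited). The gripper opens to 93 mm and grips with 3 to 60 N. Pads are 15 mm wide; open, the fingers measure 128 mm over their backs; the gripper's body (75 mm by 188 mm) begins 65 mm behind the grasp point.
Start: joints at [0.992, 0.259, 1.535, -0, 1.348, -0.203], TCP at [201.838, 511.631, 218.653] pointing down, gripper open.
Joint ranges: [-3.14, 3.14], [-0.91, 2.08], [0.19, 2.58], [-1.22, 4.36], [0.22, 2.71], [-3.12, 3.12]. Speed limits (rad/s): [2.57, 2.57, 3.14, 3.14, 3.14, 3.14].

INTERFACE

Orientations are given as a 3x3 rotation matrix whose columns are the frame's x, y, z axes.
In Python, from rig import env, vision gives the robot as it stands.
- The arm moves only by the tool play_rows, never from a script. Its argument "steps" is a list of rows, each an object of numbers: "x", "y", "z": the shift along the world's x, y, z in cm; "ax", "ay", "az": the turn, a rotation vector about the world's x, y, z in rad; "fingers": the opening in per cent of the stroke, from 0 (shut) to 100 (fully open). A call has exactly 8 rows; each row is the pose to reach, as a shift and turn from the pose commanded when the call began; what a row does not reach only later rows make up. A row lasts 1/12 s, in which the tool goes at most 41.7 mm and 7.16 degrees, less where a joint would pass 70% of its speed; a pose out of reach is approached as far as the arm can. A call with a gripper value outside its range is refused whole. The fingers move at their own pace and stop on an object; "squeeze" is the grip in N (left out, the last holds). Time passes only in rows, so rows that repeat a pose let the fingers close, or fill a call up. It gives the time, the measured TCP pose, the force, the opening and the grip force at its end, in the units of the state.
- env.read_state(): the state, without advancing time (a new reading comes with each control period).
- vision.snapshot(name): name is "scene" or "top" or "wrist"; returns a dict with "color" (480x640x3 uint8, red, green, blue), "fov_y" (degrees; the focal length in pixels is half the picture's height over the tangent of half this angle, whatever the lens; pixels are square), "cx", "cy" (the principal point, pixels), "R" (3x3) and "t" (3): a world point X has camera coordinates R X + t; the wrist camera has in their place "T_tool_cam" (4x4, takes a point from camera to tool coordinates, whose origin is the TCP and whose axes are the flange's). Camera axes: x right, y down, z forward; pixel columns grow to the right and rows downward; lengths in mm; the calibration is good to about 2 mm. The wrist camera is an equidistant fisheye: a pixel r from the principal point sees the ray r / f radians off the axis. A picture is of the moment at which its call begins: read the wrist's pose just before it. There is no depth.
- env.job_done(): hands the job in; it is judged then, once.
The state is a dict: "time_s": time; "qpos": joint angles; "joint_vel": joint speeds; "joint_efforts": joint torques, N m; "tcp_pos": TCP position; "orientation": TCP orientation; "force": force on the tool from outside, world axes, zero at the start; "wrist_torque": the same for the moment, N m; "width": finger opening in mm; "finger_force": force on a finger pad.
Only numpy, scipy, OpenCV 4.12 (cv2) and the standard library are available. Lean on these libraries where they do the work, as an engineer would, in place of code of your own. Each camera call takes 0.05 s, during which the arm holds its last target. There are 200 camera calls.

## Working session

There is one attempt and no reset: what is moved stays moved. The work goes in short steps, Python scripts to look and compute and a tool call to move; the robot and the scene stay as the last step left them, time stands still between calls to the robot, and variables do not carry over. Pictures are saved under pics/ and viewed, at most 13 in all, crops included, and the job is handed in when it is done.

Besides the shell and the picture viewer there is one more tool, called as name([rows], argument=value, ...), one row to a line, values as JSON. play_rows: Moves the arm, as the interface text tells. Its arguments: {"type":"object","properties":{"steps":{"type":"array"},"squeeze":{"type":"number"}},"required":["steps"]}

```bash
ls; mkdir -p pics; cat > look.py <<'E'
from rig import env, vision
import cv2,sys,pickle
for n in sys.argv[2:]:
    s=env.read_state(); p=vision.snapshot(n); p['state']=s
    pickle.dump(p,open(f'pics/{sys.argv[1]}_{n}.pkl','wb'))
    cv2.imwrite(f'pics/{sys.argv[1]}_{n}.png',p['color'][:,:,::-1])
    print(n,p['fov_y'],p['cx'],p['cy'],s['time_s'])
E
python3 look.py a scene top; python3 -c "
from rig import env;print(env.read_state())"
```

```text
pics
scene 47.70867034373301 320.1664782661167 243.9553240928331 0.0
top 46.73194196545686 324.51833600846805 239.19052760888763 0.05
{'time_s': 0.1, 'qpos': array([ 9.92212013e-01,  2.59207246e-01,  1.53592920e+00, -4.15149405e-05,
        1.34798929e+00, -2.02797968e-01]), 'joint_vel': array([-2.07252313e-03,  4.95138935e-04, -3.80335405e-03, -3.99671956e-05,
       -1.50729840e-03, -1.27788419e-03]), 'joint_efforts': array([ 3.07256101e-03, -4.38209903e+01, -2.84647107e+01,  7.23766512e-02,
        3.62135097e-02, -8.74140687e-05]), 'tcp_pos': array([201.58114027, 511.22241238, 217.95251017]), 'orientation': array([[-9.30222587e-01,  3.66994947e-01, -8.04448956e-04],
       [ 3.66995730e-01,  9.30221710e-01, -1.30569216e-03],
       [ 2.69133458e-04, -1.50981367e-03, -9.99998824e-01]]), 'force': array([ 0.34467366, -0.45829822,  0.31345558]), 'wrist_torque': array([ 0.02682973, -0.00667343, -0.04073458]), 'finger_force': 0.0, 'width': 92.77931252912761}
```

View pics/a_scene.png

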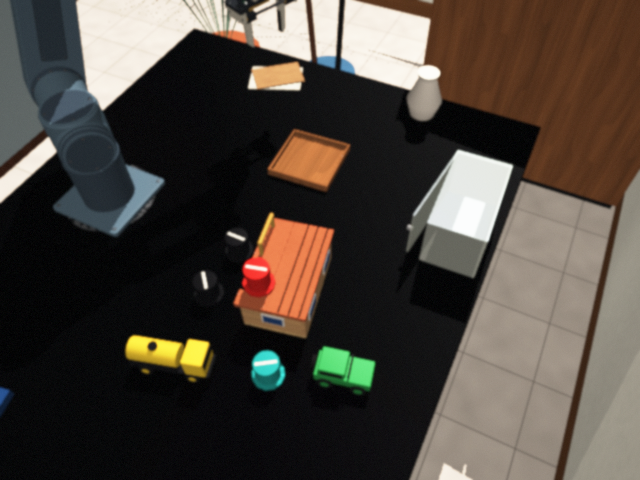

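View pics/a_top.png

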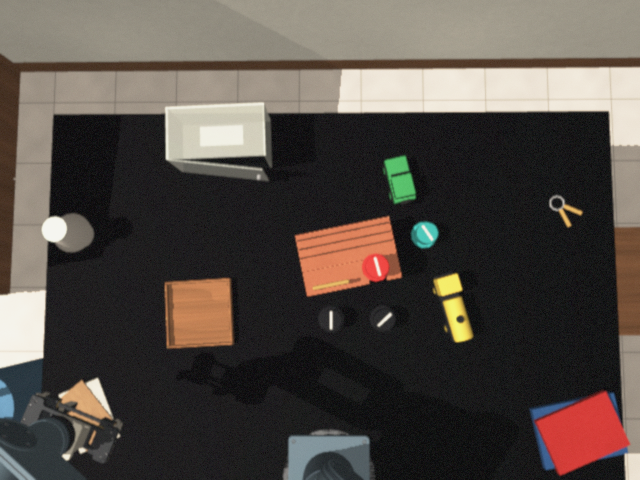

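Red knob at top (376,267). The look-alikes are teal (425,235), black (331,320) and black (383,320). Only the red one sits on the roof, so it is the one meant. I'll confirm that in an enlarged crop, which I'll also use for measuring.

```bash
python3 - <<'E'
import cv2
i=cv2.imread('pics/a_top.png')[205:355,280:480]
j=cv2.imread('pics/a_top.png')[265:360,150:250]
cv2.imwrite('pics/c1.png',cv2.resize(i,None,fx=4,fy=4,interpolation=cv2.INTER_CUBIC))
E
```

```text
(no output)
```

View pics/c1.png

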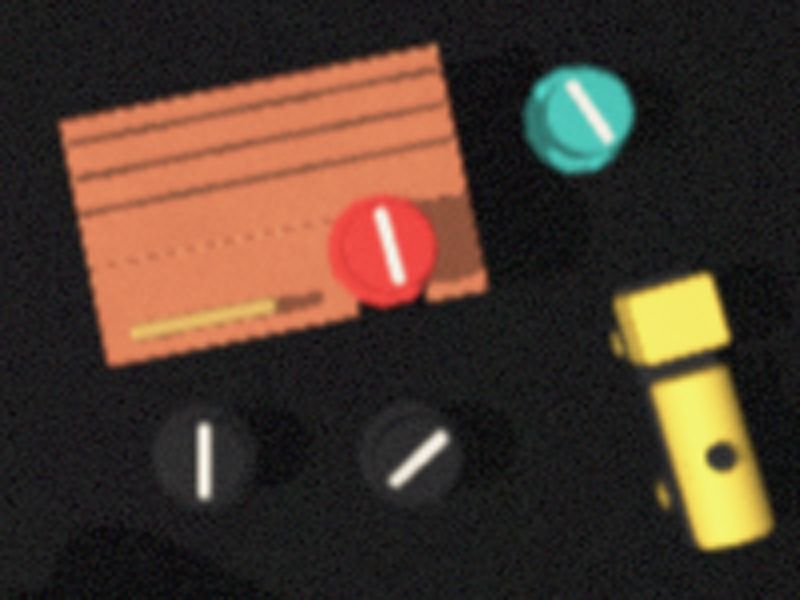

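The crop confirms it: the red knob sits on the roof, with its top at crop (391,245). Roof corners are at (60,120), (437,45), (488,290) and (108,366), and the bar runs from (133,332) to (275,307).

```bash
cat > geo.py <<'E'
import pickle,numpy as np
def ray(p,u,v,z):
    f=240/np.tan(np.radians(p['fov_y']/2)); R=np.array(p['R']); t=np.array(p['t']).ravel()
    d=R.T@np.array([(u-p['cx'])/f,(v-p['cy'])/f,1]); c=-R.T@t
    return c+d*(z-c[2])/d[2]
def proj(p,X):
    f=240/np.tan(np.radians(p['fov_y']/2)); q=np.array(p['R'])@X+np.array(p['t']).ravel()
    return np.array([p['cx'],p['cy']])+f*q[:2]/q[2]
E
python3 - <<'E'
import pickle,numpy as np
from geo import *
np.set_printoptions(precision=1,suppress=True)
p=pickle.load(open('pics/a_top.pkl','rb')); s=pickle.load(open('pics/a_scene.pkl','rb'))
C=lambda a:(280+(a[0]-1.5)/4,205+(a[1]-1.5)/4)
c=[ray(p,*C(a),97) for a in [(60,120),(437,45),(488,290),(108,366)]]
for x in c: print('corner',x)
y=(c[0]-c[1]+c[3]-c[2])[:2]; print('yaw',np.arctan2(-y[0],y[1]),[np.linalg.norm(c[i]-c[(i+1)%4]) for i in range(4)])
print('centre',sum(c)/4)
for n,a,z in [('knobtop',(391,245),156.5),('bar1',(133,332),140),('bar2',(275,307),140),('blk1',(204,460),58),('blk2',(418,458),58)]: print(n,ray(p,*C(a),z))
for u in [(165,282),(231,279),(233,346),(167,349)]: print('tray',ray(p,*u,20))
yw=np.arctan2(-y[0],y[1]);g=sum(c)/4;R=np.array([[np.cos(yw),-np.sin(yw)],[np.sin(yw),np.cos(yw)]])
for q in [(-42,-60),(70-132,55)]: print(q,g[:2]+R@q)
print('scene knob at (257,267)',ray(s,257,267,156.5), 'tray centre', ray(s,310,160,15))
E
```

```text
corner [606.  83.  97.]
corner [ 651.9 -149.4   97. ]
corner [ 501.2 -178.9   97. ]
corner [455.2  53.1  97. ]
yaw 0.195347612484968 [np.float64(236.87502797272305), np.float64(153.51979868482238), np.float64(236.54358946683885), np.float64(153.82030555991858)]
centre [553.6 -48.   97. ]
knobtop [ 526.7 -115.5  156.5]
bar1 [476.   36.2 140. ]
bar2 [490.7 -47.9 140. ]
blk1 [395.9  -5.1  58. ]
blk2 [ 397.2 -138.7   58. ]
tray [490.3 425.3  20. ]
tray [497.9 253.4  20. ]
tray [326.3 246.   20. ]
tray [318.5 416.2  20. ]
(-42, -60) [ 524. -115.]
(-62, 55) [482.1  -6.1]
scene knob at (257,267) [ 529.8 -113.4  156.5] tray centre [419.7 329.4  15. ]
```

play_rows([
  {"x":1.35,"y":-2.6,"z":0,"az":-0.108,"fingers":80},
  {"x":2.7,"y":-5.2,"z":0,"az":-0.216,"fingers":80},
  {"x":4.05,"y":-7.8,"z":0,"az":-0.324,"fingers":80},
  {"x":5.4,"y":-10.4,"z":0,"az":-0.432,"fingers":80},
  {"x":6.75,"y":-13,"z":0,"az":-0.54,"fingers":80},
  {"x":8.1,"y":-15.6,"z":0,"az":-0.648,"fingers":80},
  {"x":9.45,"y":-18.2,"z":0,"az":-0.756,"fingers":80},
  {"x":10.8,"y":-20.8,"z":0,"az":-0.864,"fingers":80},
], squeeze=20)

```text
validation failed for argument at $.st...
```

play_rows([
  {"x":1.35,"y":-2.6,"z":0,"az":-0.108,"fingers":80},
  {"x":2.7,"y":-5.2,"z":0,"az":-0.216,"fingers":80},
  {"x":4.05,"y":-7.8,"z":0,"az":-0.324,"fingers":80},
  {"x":5.4,"y":-10.4,"z":0,"az":-0.432,"fingers":80},
  {"x":6.75,"y":-13,"z":0,"az":-0.54,"fingers":80},
  {"x":8.1,"y":-15.6,"z":0,"az":-0.648,"fingers":80},
  {"x":9.45,"y":-18.2,"z":0,"az":-0.756,"fingers":80},
  {"x":10.8,"y":-20.8,"z":0,"az":-0.864,"fingers":80},
])

```text
validation failed for argument at $.st...
```

play_rows([
  {"x":1.35,"y":-2.6,"z":0,"ax":0,"ay":0,"az":-0.108,"fingers":80},
  {"x":2.7,"y":-5.2,"z":0,"ax":0,"ay":0,"az":-0.216,"fingers":80},
  {"x":4.05,"y":-7.8,"z":0,"ax":0,"ay":0,"az":-0.324,"fingers":80},
  {"x":5.4,"y":-10.4,"z":0,"ax":0,"ay":0,"az":-0.432,"fingers":80},
  {"x":6.75,"y":-13,"z":0,"ax":0,"ay":0,"az":-0.54,"fingers":80},
  {"x":8.1,"y":-15.6,"z":0,"ax":0,"ay":0,"az":-0.648,"fingers":80},
  {"x":9.45,"y":-18.2,"z":0,"ax":0,"ay":0,"az":-0.756,"fingers":80},
  {"x":10.8,"y":-20.8,"z":0,"ax":0,"ay":0,"az":-0.864,"fingers":80},
], squeeze=20)

```text
time_s: 0.77
tcp_pos: [309.9, 302.2, 218.4]
orientation: [[-0.32, 0.947, -0.0], [0.947, 0.32, -0.0], [-0.0, -0.001, -1.0]]
force: [0.7, 0.5, -0.5]
width: 74.7
finger_force: 0.0
```

play_rows([
  {"x":1.35,"y":-2.6,"z":0,"ax":0,"ay":0,"az":-0.108,"fingers":80},
  {"x":2.7,"y":-5.2,"z":0,"ax":0,"ay":0,"az":-0.216,"fingers":80},
  {"x":4.05,"y":-7.8,"z":0,"ax":0,"ay":0,"az":-0.324,"fingers":80},
  {"x":5.4,"y":-10.4,"z":0,"ax":0,"ay":0,"az":-0.432,"fingers":80},
  {"x":6.75,"y":-13,"z":0,"ax":0,"ay":0,"az":-0.54,"fingers":80},
  {"x":8.1,"y":-15.6,"z":0,"ax":0,"ay":0,"az":-0.648,"fingers":80},
  {"x":9.45,"y":-18.2,"z":0,"ax":0,"ay":0,"az":-0.756,"fingers":80},
  {"x":10.8,"y":-20.8,"z":0,"ax":0,"ay":0,"az":-0.864,"fingers":80},
])

```text
time_s: 1.43
tcp_pos: [418.0, 94.2, 218.5]
orientation: [[0.513, 0.858, -0.0], [0.858, -0.513, 0.0], [-0.0, -0.0, -1.0]]
force: [0.1, 0.8, -0.6]
width: 74.5
finger_force: 0.0
```

play_rows([
  {"x":1.35,"y":-2.6,"z":0,"ax":0,"ay":0,"az":-0.108,"fingers":80},
  {"x":2.7,"y":-5.2,"z":0,"ax":0,"ay":0,"az":-0.216,"fingers":80},
  {"x":4.05,"y":-7.8,"z":0,"ax":0,"ay":0,"az":-0.324,"fingers":80},
  {"x":5.4,"y":-10.4,"z":0,"ax":0,"ay":0,"az":-0.432,"fingers":80},
  {"x":6.75,"y":-13,"z":0,"ax":0,"ay":0,"az":-0.54,"fingers":80},
  {"x":8.1,"y":-15.6,"z":0,"ax":0,"ay":0,"az":-0.648,"fingers":80},
  {"x":9.45,"y":-18.2,"z":0,"ax":0,"ay":0,"az":-0.756,"fingers":80},
  {"x":10.8,"y":-20.8,"z":0,"ax":0,"ay":0,"az":-0.864,"fingers":80},
])

```text
time_s: 2.1
tcp_pos: [526.0, -113.7, 218.2]
orientation: [[0.986, 0.167, -0.001], [0.167, -0.986, 0.0], [-0.001, -0.001, -1.0]]
force: [0.7, -0.4, -0.1]
width: 74.6
finger_force: 0.0
```

play_rows([
  {"x":0,"y":0,"z":0,"ax":0,"ay":0,"az":-0.12,"fingers":80},
  {"x":0,"y":0,"z":0,"ax":0,"ay":0,"az":-0.24,"fingers":80},
  {"x":0,"y":0,"z":0,"ax":0,"ay":0,"az":-0.36,"fingers":80},
  {"x":0,"y":0,"z":0,"ax":0,"ay":0,"az":-0.48,"fingers":80},
  {"x":0,"y":0,"z":0,"ax":0,"ay":0,"az":-0.6,"fingers":80},
  {"x":0,"y":0,"z":0,"ax":0,"ay":0,"az":-0.72,"fingers":80},
  {"x":0,"y":0,"z":0,"ax":0,"ay":0,"az":-0.84,"fingers":80},
  {"x":0,"y":0,"z":0,"ax":0,"ay":0,"az":-0.96,"fingers":80},
])

```text
time_s: 2.77
tcp_pos: [525.5, -112.2, 218.2]
orientation: [[0.702, -0.712, -0.001], [-0.712, -0.702, 0.0], [-0.001, 0.0, -1.0]]
force: [0.1, 0.2, -0.5]
width: 74.2
finger_force: 0.0
```

```bash
python3 look.py b wrist; python3 -c "
from rig import env;s=env.read_state();print(s['qpos'],s['tcp_pos'],s['orientation'])"
```

```text
wrist 65.70646984690485 319.56098191656815 239.5482323140532 2.7667
[-4.18128648e-01  2.36929612e-01  1.56494756e+00  1.67691025e-06
  1.34082238e+00  1.95203209e+00] [ 525.5111189  -112.25440337  218.17018786] [[ 6.97161720e-01 -7.16913184e-01 -1.01087880e-03]
 [-7.16913160e-01 -6.97162333e-01  4.50950328e-04]
 [-1.02803886e-03  4.10327009e-04 -9.99999387e-01]]
```

View pics/b_wrist.png

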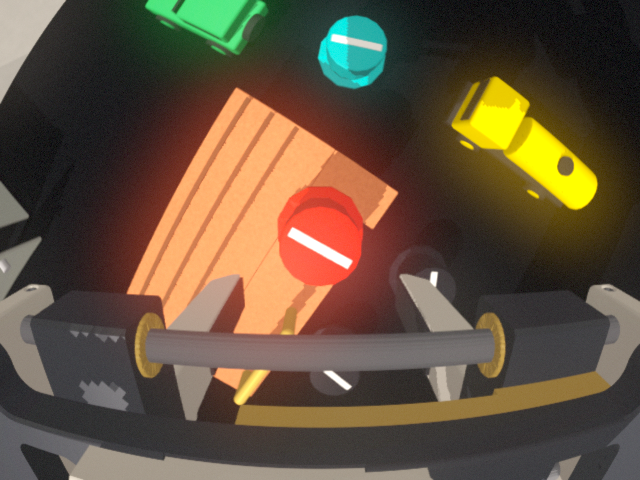

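The wrist view shows the knob's top at about (320,247), stripe from (290,232) to (350,264), between the open fingers. Now working out its position.

```bash
cat >> geo.py <<'E'
def wray(p,u,v,z):
    s=p['state']; f=240/np.tan(np.radians(p['fov_y']/2))
    a=np.array([u-p['cx'],v-p['cy']]); r=np.hypot(*a); th=r/f
    d=np.r_[a/max(r,1e-9)*np.sin(th),np.cos(th)]
    T=np.array(p['T_tool_cam']); R=np.array(s['orientation']); P=np.array(s['tcp_pos'])
    o=P+R@T[:3,3]; d=R@T[:3,:3]@d
    return o+d*(z-o[2])/d[2]
E
python3 - <<'E'
from geo import *
p=pickle.load(open('pics/b_wrist.pkl','rb'))
print(wray(p,320,247,156.5),wray(p,300,246,156.5)-wray(p,340,246,156.5))
print('bar',wray(p,293,313,140),wray(p,239,400,140))
E
```

```text
[ 530.45525807 -116.27693809  156.5       ] [18.10424536 17.90403335  0.        ]
bar [505.94381286 -63.64743477 140.        ] [481.14612798  30.2168642  140.        ]
```

play_rows([
  {"x":0.1,"y":-0.15,"z":-1.1,"ax":0,"ay":0,"az":-0.12,"fingers":82},
  {"x":0.22,"y":-0.31,"z":-2.2,"ax":0,"ay":0,"az":-0.24,"fingers":82},
  {"x":0.22,"y":-0.31,"z":-3.4,"ax":0,"ay":0,"az":-0.36,"fingers":82},
  {"x":0.22,"y":-0.31,"z":-4.6,"ax":0,"ay":0,"az":-0.48,"fingers":82},
  {"x":0.22,"y":-0.31,"z":-5.8,"ax":0,"ay":0,"az":-0.6,"fingers":82},
  {"x":0.22,"y":-0.31,"z":-7.0,"ax":0,"ay":0,"az":-0.72,"fingers":82},
  {"x":0.22,"y":-0.31,"z":-8.2,"ax":0,"ay":0,"az":-0.84,"fingers":82},
  {"x":0.22,"y":-0.31,"z":-9.3,"ax":0,"ay":0,"az":-0.94,"fingers":82},
])

```text
time_s: 3.48
tcp_pos: [527.6, -115.3, 124.6]
orientation: [[-0.158, -0.987, -0.001], [-0.987, 0.158, 0.0], [-0.0, 0.001, -1.0]]
force: [0.4, 0.1, -0.1]
width: 76.1
finger_force: 0.0
```

play_rows([
  {"x":0,"y":0,"z":0,"ax":0,"ay":0,"az":0,"fingers":82},
  {"x":0,"y":0,"z":0,"ax":0,"ay":0,"az":0,"fingers":70},
  {"x":0,"y":0,"z":0,"ax":0,"ay":0,"az":0,"fingers":62},
  {"x":0,"y":0,"z":0,"ax":0,"ay":0,"az":0,"fingers":50},
  {"x":0,"y":0,"z":0,"ax":0,"ay":0,"az":0,"fingers":45},
  {"x":0,"y":0,"z":0,"ax":0,"ay":0,"az":0,"fingers":45},
  {"x":0,"y":0,"z":0,"ax":0,"ay":0,"az":0,"fingers":45},
  {"x":0,"y":0,"z":0,"ax":0,"ay":0,"az":0,"fingers":45},
], squeeze=15)

```text
time_s: 4.15
tcp_pos: [528.5, -115.7, 126.3]
orientation: [[-0.154, -0.988, 0.001], [-0.988, 0.154, -0.001], [0.0, -0.001, -1.0]]
force: [0.1, 0.1, 2.9]
width: 54.2
finger_force: 15.0
```

```bash
python3 -c "
from rig import env;s=env.read_state();print(s['qpos'],s['tcp_pos'],s['wrist_torque'],s['force'])"
```

```text
[-4.21731704e-01  3.21862720e-01  1.68783250e+00 -1.04909933e-05
  1.13047126e+00  2.87479240e+00] [ 528.48131421 -115.66716135  126.32330238] [ 0.11618617  0.04992552 -0.03797958] [0.11985422 0.10085851 2.91241943]
```

play_rows([
  {"x":0,"y":0,"z":0.02,"ax":0,"ay":0,"az":0.12,"fingers":45},
  {"x":0,"y":0,"z":0.04,"ax":0,"ay":0,"az":0.24,"fingers":45},
  {"x":0,"y":0,"z":0.06,"ax":0,"ay":0,"az":0.36,"fingers":45},
  {"x":0,"y":0,"z":0.08,"ax":0,"ay":0,"az":0.48,"fingers":45},
  {"x":0,"y":0,"z":0.1,"ax":0,"ay":0,"az":0.6,"fingers":45},
  {"x":0,"y":0,"z":0.12,"ax":0,"ay":0,"az":0.72,"fingers":45},
  {"x":0,"y":0,"z":0.14,"ax":0,"ay":0,"az":0.84,"fingers":45},
  {"x":0,"y":0,"z":0.15,"ax":0,"ay":0,"az":0.96,"fingers":45},
])

```text
time_s: 4.82
tcp_pos: [528.6, -115.7, 127.8]
orientation: [[0.725, -0.689, 0.001], [-0.689, -0.725, -0.001], [0.001, -0.001, -1.0]]
force: [1.0, -0.1, 4.1]
width: 53.7
finger_force: 15.0
```

```bash
python3 -c "
from rig import env;s=env.read_state();print(s['qpos'],s['tcp_pos'],s['wrist_torque'],s['force'])"
```

```text
[-4.21786825e-01  3.20338953e-01  1.68590260e+00  8.29458271e-05
  1.13383764e+00  1.90910851e+00] [ 528.55193075 -115.69680527  127.82491025] [ 0.07711604  0.1620221  -0.04106404] [ 0.98143852 -0.1290262   4.09617736]
```

play_rows([
  {"x":0,"y":0,"z":0.02,"ax":0,"ay":0,"az":0.12,"fingers":45},
  {"x":0,"y":0,"z":0.04,"ax":0,"ay":0,"az":0.24,"fingers":45},
  {"x":0,"y":0,"z":0.06,"ax":0,"ay":0,"az":0.36,"fingers":45},
  {"x":0,"y":0,"z":0.08,"ax":0,"ay":0,"az":0.48,"fingers":45},
  {"x":0,"y":0,"z":0.1,"ax":0,"ay":0,"az":0.6,"fingers":45},
  {"x":0,"y":0,"z":0.12,"ax":0,"ay":0,"az":0.72,"fingers":45},
  {"x":0,"y":0,"z":0.14,"ax":0,"ay":0,"az":0.84,"fingers":45},
  {"x":0,"y":0,"z":0.15,"ax":0,"ay":0,"az":0.96,"fingers":45},
])

```text
time_s: 5.48
tcp_pos: [528.5, -115.7, 129.3]
orientation: [[0.98, 0.199, 0.001], [0.199, -0.98, -0.001], [0.001, 0.001, -1.0]]
force: [-0.7, -0.0, 3.8]
width: 53.6
finger_force: 15.0
```

play_rows([
  {"x":0,"y":0,"z":0.02,"ax":0,"ay":0,"az":0.12,"fingers":45},
  {"x":0,"y":0,"z":0.04,"ax":0,"ay":0,"az":0.24,"fingers":45},
  {"x":0,"y":0,"z":0.06,"ax":0,"ay":0,"az":0.36,"fingers":45},
  {"x":0,"y":0,"z":0.08,"ax":0,"ay":0,"az":0.48,"fingers":45},
  {"x":0,"y":0,"z":0.1,"ax":0,"ay":0,"az":0.6,"fingers":45},
  {"x":0,"y":0,"z":0.12,"ax":0,"ay":0,"az":0.72,"fingers":45},
  {"x":0,"y":0,"z":0.14,"ax":0,"ay":0,"az":0.84,"fingers":45},
  {"x":0,"y":0,"z":0.15,"ax":0,"ay":0,"az":0.96,"fingers":45},
])

```text
time_s: 6.15
tcp_pos: [528.7, -115.8, 130.9]
orientation: [[0.399, 0.917, 0.002], [0.917, -0.399, -0.001], [-0.0, 0.002, -1.0]]
force: [1.0, -1.0, 3.4]
width: 53.9
finger_force: 15.0
```

```bash
python3 look.py c wrist; python3 -c "
from rig import env;s=env.read_state();print(s['qpos'],s['tcp_pos'],s['wrist_torque'],s['force'])"
```

```text
wrist 65.70646984690485 319.56098191656815 239.5482323140532 6.15
[-4.21759453e-01  3.17136492e-01  1.68201336e+00 -9.33009487e-05
  1.14057901e+00 -1.81245974e-02] [ 528.67281243 -115.79947006  130.92571269] [-0.0096147   0.06408201  0.03564095] [0.70847454 0.04245084 4.00157425]
```

View pics/c_wrist.png

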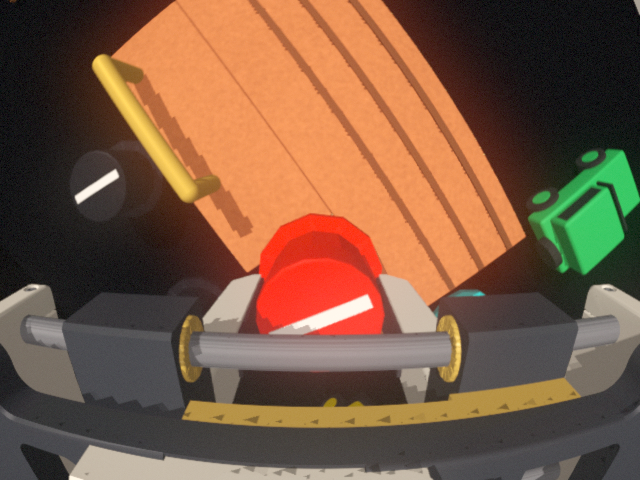

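The stripe turned by about 2.8 rad against 2.88 commanded, so the knob follows the gripper and has risen with it. I'll carry on.

play_rows([
  {"x":0,"y":0,"z":0.02,"ax":0,"ay":0,"az":0.12,"fingers":45},
  {"x":0,"y":0,"z":0.04,"ax":0,"ay":0,"az":0.24,"fingers":45},
  {"x":0,"y":0,"z":0.06,"ax":0,"ay":0,"az":0.36,"fingers":45},
  {"x":0,"y":0,"z":0.08,"ax":0,"ay":0,"az":0.48,"fingers":45},
  {"x":0,"y":0,"z":0.1,"ax":0,"ay":0,"az":0.6,"fingers":45},
  {"x":0,"y":0,"z":0.12,"ax":0,"ay":0,"az":0.72,"fingers":45},
  {"x":0,"y":0,"z":0.14,"ax":0,"ay":0,"az":0.84,"fingers":45},
  {"x":0,"y":0,"z":0.15,"ax":0,"ay":0,"az":0.96,"fingers":45},
])

```text
time_s: 6.87
tcp_pos: [528.8, -115.7, 132.4]
orientation: [[-0.519, 0.855, 0.002], [0.855, 0.519, -0.001], [-0.002, 0.001, -1.0]]
force: [1.2, 0.6, 3.9]
width: 54.2
finger_force: 15.0
```

play_rows([
  {"x":0,"y":0,"z":0.02,"ax":0,"ay":0,"az":0.12,"fingers":45},
  {"x":0,"y":0,"z":0.04,"ax":0,"ay":0,"az":0.24,"fingers":45},
  {"x":0,"y":0,"z":0.06,"ax":0,"ay":0,"az":0.36,"fingers":45},
  {"x":0,"y":0,"z":0.08,"ax":0,"ay":0,"az":0.48,"fingers":45},
  {"x":0,"y":0,"z":0.1,"ax":0,"ay":0,"az":0.6,"fingers":45},
  {"x":0,"y":0,"z":0.12,"ax":0,"ay":0,"az":0.72,"fingers":45},
  {"x":0,"y":0,"z":0.14,"ax":0,"ay":0,"az":0.84,"fingers":45},
  {"x":0,"y":0,"z":0.15,"ax":0,"ay":0,"az":0.96,"fingers":45},
])

```text
time_s: 7.53
tcp_pos: [528.7, -115.5, 133.9]
orientation: [[-0.998, 0.065, 0.002], [0.065, 0.998, -0.0], [-0.002, -0.0, -1.0]]
force: [0.2, 0.2, 4.3]
width: 54.0
finger_force: 15.0
```

play_rows([
  {"x":0,"y":0,"z":0.02,"ax":0,"ay":0,"az":0.12,"fingers":45},
  {"x":0,"y":0,"z":0.04,"ax":0,"ay":0,"az":0.24,"fingers":45},
  {"x":0,"y":0,"z":0.06,"ax":0,"ay":0,"az":0.36,"fingers":45},
  {"x":0,"y":0,"z":0.08,"ax":0,"ay":0,"az":0.48,"fingers":45},
  {"x":0,"y":0,"z":0.1,"ax":0,"ay":0,"az":0.6,"fingers":45},
  {"x":0,"y":0,"z":0.12,"ax":0,"ay":0,"az":0.72,"fingers":45},
  {"x":0,"y":0,"z":0.14,"ax":0,"ay":0,"az":0.84,"fingers":45},
  {"x":0,"y":0,"z":0.15,"ax":0,"ay":0,"az":0.96,"fingers":45},
])

```text
time_s: 8.2
tcp_pos: [528.5, -115.5, 135.4]
orientation: [[-0.625, -0.78, 0.001], [-0.78, 0.625, -0.0], [-0.001, -0.001, -1.0]]
force: [0.8, 0.5, 6.1]
width: 54.0
finger_force: 15.0
```

play_rows([
  {"x":0,"y":0,"z":0,"ax":0,"ay":0,"az":0,"fingers":80},
  {"x":0,"y":0,"z":0,"ax":0,"ay":0,"az":0,"fingers":80},
  {"x":0,"y":0,"z":0,"ax":0,"ay":0,"az":0,"fingers":80},
  {"x":0,"y":0,"z":0,"ax":0,"ay":0,"az":0,"fingers":80},
  {"x":0,"y":0,"z":0,"ax":0,"ay":0,"az":-0.12,"fingers":80},
  {"x":0,"y":0,"z":0,"ax":0,"ay":0,"az":-0.24,"fingers":80},
  {"x":0,"y":0,"z":0,"ax":0,"ay":0,"az":-0.36,"fingers":80},
  {"x":0,"y":0,"z":0,"ax":0,"ay":0,"az":-0.48,"fingers":80},
])

```text
time_s: 8.87
tcp_pos: [527.8, -115.4, 134.4]
orientation: [[-0.92, -0.393, -0.001], [-0.393, 0.92, 0.0], [0.0, 0.0, -1.0]]
force: [0.0, 0.5, 0.4]
width: 74.4
finger_force: 0.0
```

play_rows([
  {"x":0,"y":0,"z":0,"ax":0,"ay":0,"az":-0.12,"fingers":80},
  {"x":0,"y":0,"z":0,"ax":0,"ay":0,"az":-0.24,"fingers":80},
  {"x":0,"y":0,"z":0,"ax":0,"ay":0,"az":-0.36,"fingers":80},
  {"x":0,"y":0,"z":0,"ax":0,"ay":0,"az":-0.48,"fingers":80},
  {"x":0,"y":0,"z":0,"ax":0,"ay":0,"az":-0.6,"fingers":80},
  {"x":0,"y":0,"z":0,"ax":0,"ay":0,"az":-0.72,"fingers":80},
  {"x":0,"y":0,"z":0,"ax":0,"ay":0,"az":-0.84,"fingers":80},
  {"x":0,"y":0,"z":0,"ax":0,"ay":0,"az":-0.96,"fingers":80},
])

```text
time_s: 9.53
tcp_pos: [527.8, -115.4, 134.3]
orientation: [[-0.849, 0.528, -0.001], [0.528, 0.849, 0.0], [0.001, -0.0, -1.0]]
force: [0.3, -0.8, 1.2]
width: 74.3
finger_force: 0.0
```

play_rows([
  {"x":0,"y":0,"z":0,"ax":0,"ay":0,"az":-0.12,"fingers":80},
  {"x":0,"y":0,"z":0,"ax":0,"ay":0,"az":-0.24,"fingers":80},
  {"x":0,"y":0,"z":0,"ax":0,"ay":0,"az":-0.36,"fingers":80},
  {"x":0,"y":0,"z":0,"ax":0,"ay":0,"az":-0.48,"fingers":80},
  {"x":0,"y":0,"z":0,"ax":0,"ay":0,"az":-0.6,"fingers":80},
  {"x":0,"y":0,"z":0,"ax":0,"ay":0,"az":-0.72,"fingers":80},
  {"x":0,"y":0,"z":0,"ax":0,"ay":0,"az":-0.84,"fingers":80},
  {"x":0,"y":0,"z":0,"ax":0,"ay":0,"az":-0.96,"fingers":80},
])

```text
time_s: 10.2
tcp_pos: [527.9, -115.4, 134.4]
orientation: [[-0.055, 0.999, -0.001], [0.999, 0.055, 0.0], [0.0, -0.001, -1.0]]
force: [-0.6, 0.2, -0.7]
width: 74.8
finger_force: 0.0
```

play_rows([
  {"x":0,"y":0,"z":0,"ax":0,"ay":0,"az":-0.12,"fingers":80},
  {"x":0,"y":0,"z":0,"ax":0,"ay":0,"az":-0.24,"fingers":80},
  {"x":0,"y":0,"z":0,"ax":0,"ay":0,"az":-0.36,"fingers":80},
  {"x":0,"y":0,"z":0,"ax":0,"ay":0,"az":-0.48,"fingers":80},
  {"x":0,"y":0,"z":0,"ax":0,"ay":0,"az":-0.6,"fingers":80},
  {"x":0,"y":0,"z":0,"ax":0,"ay":0,"az":-0.72,"fingers":80},
  {"x":0,"y":0,"z":0,"ax":0,"ay":0,"az":-0.84,"fingers":80},
  {"x":0,"y":0,"z":0,"ax":0,"ay":0,"az":-0.96,"fingers":80},
])

```text
time_s: 10.87
tcp_pos: [527.8, -115.4, 134.3]
orientation: [[0.787, 0.617, -0.001], [0.617, -0.787, 0.0], [-0.0, -0.001, -1.0]]
force: [1.0, 0.0, 0.4]
width: 74.2
finger_force: 0.0
```

play_rows([
  {"x":0,"y":0,"z":0,"ax":0,"ay":0,"az":-0.12,"fingers":80},
  {"x":0,"y":0,"z":0,"ax":0,"ay":0,"az":-0.24,"fingers":80},
  {"x":0,"y":0,"z":0,"ax":0,"ay":0,"az":-0.36,"fingers":80},
  {"x":0,"y":0,"z":0,"ax":0,"ay":0,"az":-0.48,"fingers":80},
  {"x":0,"y":0,"z":0,"ax":0,"ay":0,"az":-0.6,"fingers":80},
  {"x":0,"y":0,"z":0,"ax":0,"ay":0,"az":-0.72,"fingers":80},
  {"x":0,"y":0,"z":0,"ax":0,"ay":0,"az":-0.84,"fingers":80},
  {"x":0,"y":0,"z":0,"ax":0,"ay":0,"az":-0.96,"fingers":80},
])

```text
time_s: 11.53
tcp_pos: [527.8, -115.4, 134.4]
orientation: [[0.957, -0.29, -0.001], [-0.29, -0.957, 0.0], [-0.001, -0.0, -1.0]]
force: [0.3, 0.9, -0.0]
width: 74.3
finger_force: 0.0
```

play_rows([
  {"x":0,"y":0,"z":0,"ax":0,"ay":0,"az":-0.12,"fingers":80},
  {"x":0,"y":0,"z":0,"ax":0,"ay":0,"az":-0.12,"fingers":70},
  {"x":0,"y":0,"z":0,"ax":0,"ay":0,"az":-0.12,"fingers":62},
  {"x":0,"y":0,"z":0,"ax":0,"ay":0,"az":-0.12,"fingers":50},
  {"x":0,"y":0,"z":0,"ax":0,"ay":0,"az":-0.12,"fingers":45},
  {"x":0,"y":0,"z":0,"ax":0,"ay":0,"az":-0.12,"fingers":45},
  {"x":0,"y":0,"z":0,"ax":0,"ay":0,"az":-0.12,"fingers":45},
  {"x":0,"y":0,"z":0,"ax":0,"ay":0,"az":-0.12,"fingers":45},
])

```text
time_s: 12.2
tcp_pos: [528.0, -115.5, 134.6]
orientation: [[0.919, -0.395, -0.0], [-0.395, -0.919, 0.0], [-0.0, 0.0, -1.0]]
force: [0.5, -0.1, -0.4]
width: 53.6
finger_force: 15.0
```

```bash
python3 -c "
from rig import env;s=env.read_state();print(s['qpos'],s['tcp_pos'],s['wrist_torque'],s['force'])"
```

```text
[-4.21781986e-01  3.13285137e-01  1.67749327e+00 -3.61755946e-06
  1.15095444e+00  1.55477549e+00] [ 527.98425598 -115.47082105  134.60516281] [ 0.01472953  0.1711687  -0.0361472 ] [ 0.47201693 -0.09735621 -0.38538265]
```

play_rows([
  {"x":0,"y":0,"z":0.02,"ax":0,"ay":0,"az":0.12,"fingers":45},
  {"x":0,"y":0,"z":0.04,"ax":0,"ay":0,"az":0.24,"fingers":45},
  {"x":0,"y":0,"z":0.06,"ax":0,"ay":0,"az":0.36,"fingers":45},
  {"x":0,"y":0,"z":0.08,"ax":0,"ay":0,"az":0.48,"fingers":45},
  {"x":0,"y":0,"z":0.1,"ax":0,"ay":0,"az":0.6,"fingers":45},
  {"x":0,"y":0,"z":0.12,"ax":0,"ay":0,"az":0.72,"fingers":45},
  {"x":0,"y":0,"z":0.14,"ax":0,"ay":0,"az":0.84,"fingers":45},
  {"x":0,"y":0,"z":0.15,"ax":0,"ay":0,"az":0.96,"fingers":45},
])

```text
time_s: 12.87
tcp_pos: [528.0, -115.5, 136.1]
orientation: [[0.847, 0.531, -0.0], [0.531, -0.847, -0.0], [-0.0, 0.0, -1.0]]
force: [0.3, 0.3, -0.2]
width: 53.5
finger_force: 15.0
```

play_rows([
  {"x":0,"y":0,"z":0.02,"ax":0,"ay":0,"az":0.12,"fingers":45},
  {"x":0,"y":0,"z":0.04,"ax":0,"ay":0,"az":0.24,"fingers":45},
  {"x":0,"y":0,"z":0.06,"ax":0,"ay":0,"az":0.36,"fingers":45},
  {"x":0,"y":0,"z":0.08,"ax":0,"ay":0,"az":0.48,"fingers":45},
  {"x":0,"y":0,"z":0.1,"ax":0,"ay":0,"az":0.6,"fingers":45},
  {"x":0,"y":0,"z":0.12,"ax":0,"ay":0,"az":0.72,"fingers":45},
  {"x":0,"y":0,"z":0.14,"ax":0,"ay":0,"az":0.84,"fingers":45},
  {"x":0,"y":0,"z":0.15,"ax":0,"ay":0,"az":0.96,"fingers":45},
])

```text
time_s: 13.53
tcp_pos: [528.0, -115.5, 137.7]
orientation: [[0.051, 0.999, 0.0], [0.999, -0.051, -0.0], [-0.0, 0.0, -1.0]]
force: [0.0, -1.0, -0.9]
width: 53.6
finger_force: 15.0
```

play_rows([
  {"x":0,"y":0,"z":0.02,"ax":0,"ay":0,"az":0.12,"fingers":45},
  {"x":0,"y":0,"z":0.04,"ax":0,"ay":0,"az":0.24,"fingers":45},
  {"x":0,"y":0,"z":0.06,"ax":0,"ay":0,"az":0.36,"fingers":45},
  {"x":0,"y":0,"z":0.08,"ax":0,"ay":0,"az":0.48,"fingers":45},
  {"x":0,"y":0,"z":0.1,"ax":0,"ay":0,"az":0.6,"fingers":45},
  {"x":0,"y":0,"z":0.12,"ax":0,"ay":0,"az":0.72,"fingers":45},
  {"x":0,"y":0,"z":0.14,"ax":0,"ay":0,"az":0.84,"fingers":45},
  {"x":0,"y":0,"z":0.15,"ax":0,"ay":0,"az":0.96,"fingers":45},
])

```text
time_s: 14.2
tcp_pos: [528.3, -115.6, 139.2]
orientation: [[-0.789, 0.614, 0.0], [0.614, 0.789, -0.0], [-0.001, 0.0, -1.0]]
force: [-0.9, -0.8, -0.1]
width: 53.9
finger_force: 15.0
```

play_rows([
  {"x":0,"y":0,"z":0.02,"ax":0,"ay":0,"az":0.12,"fingers":45},
  {"x":0,"y":0,"z":0.04,"ax":0,"ay":0,"az":0.24,"fingers":45},
  {"x":0,"y":0,"z":0.06,"ax":0,"ay":0,"az":0.36,"fingers":45},
  {"x":0,"y":0,"z":0.08,"ax":0,"ay":0,"az":0.48,"fingers":45},
  {"x":0,"y":0,"z":0.1,"ax":0,"ay":0,"az":0.6,"fingers":45},
  {"x":0,"y":0,"z":0.12,"ax":0,"ay":0,"az":0.72,"fingers":45},
  {"x":0,"y":0,"z":0.14,"ax":0,"ay":0,"az":0.84,"fingers":45},
  {"x":0,"y":0,"z":0.15,"ax":0,"ay":0,"az":0.96,"fingers":45},
])

```text
time_s: 14.87
tcp_pos: [528.3, -115.5, 140.7]
orientation: [[-0.956, -0.294, 0.001], [-0.294, 0.956, -0.0], [-0.001, -0.0, -1.0]]
force: [1.4, 0.3, -0.8]
width: 53.8
finger_force: 15.0
```

play_rows([
  {"x":0,"y":0,"z":0.02,"ax":0,"ay":0,"az":0.12,"fingers":45},
  {"x":0,"y":0,"z":0.04,"ax":0,"ay":0,"az":0.24,"fingers":45},
  {"x":0,"y":0,"z":0.06,"ax":0,"ay":0,"az":0.36,"fingers":45},
  {"x":0,"y":0,"z":0.08,"ax":0,"ay":0,"az":0.48,"fingers":45},
  {"x":0,"y":0,"z":0.1,"ax":0,"ay":0,"az":0.6,"fingers":45},
  {"x":0,"y":0,"z":0.1,"ax":0,"ay":0,"az":0.6,"fingers":45},
  {"x":0,"y":0,"z":0.1,"ax":0,"ay":0,"az":0.6,"fingers":45},
  {"x":0,"y":0,"z":0.1,"ax":0,"ay":0,"az":0.6,"fingers":45},
])

```text
time_s: 15.53
tcp_pos: [528.0, -115.5, 141.7]
orientation: [[-0.63, -0.776, -0.0], [-0.776, 0.63, -0.0], [0.0, 0.0, -1.0]]
force: [-0.9, -0.3, 0.0]
width: 53.7
finger_force: 15.0
```

```bash
python3 look.py d wrist top scene; python3 -c "
from rig import env;s=env.read_state();print(s['qpos'],s['tcp_pos'],s['wrist_torque'],s['force'])"
```

```text
wrist 65.70646984690485 319.56098191656815 239.5482323140532 15.5333
top 46.73194196545686 324.51833600846805 239.19052760888763 15.5833
scene 47.70867034373301 320.1664782661167 243.9553240928331 15.6333
[-4.21785635e-01  3.06148393e-01  1.66856998e+00 -5.36113507e-05
  1.16693195e+00 -2.88308760e+00] [ 527.99743408 -115.49734434  141.64815418] [0.09799023 0.0818459  0.02534056] [-1.03708013 -0.37417379  0.08109983]
```

View pics/d_wrist.png

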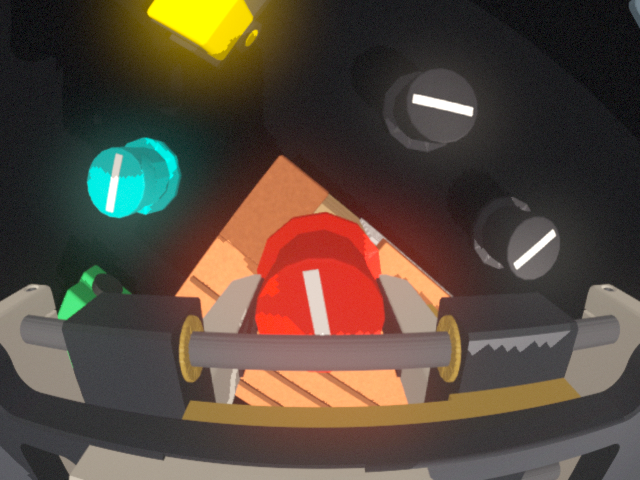

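The stripe puts the total at about 1.63 turns. A gentle test lift comes next.

play_rows([
  {"x":0,"y":0,"z":0.06,"ax":0,"ay":0,"az":0,"fingers":45},
  {"x":0,"y":0,"z":0.12,"ax":0,"ay":0,"az":0,"fingers":45},
  {"x":0,"y":0,"z":0.18,"ax":0,"ay":0,"az":0,"fingers":45},
  {"x":0,"y":0,"z":0.24,"ax":0,"ay":0,"az":0,"fingers":45},
  {"x":0,"y":0,"z":0.3,"ax":0,"ay":0,"az":0,"fingers":45},
  {"x":0,"y":0,"z":0.36,"ax":0,"ay":0,"az":0,"fingers":45},
  {"x":0,"y":0,"z":0.42,"ax":0,"ay":0,"az":0,"fingers":45},
  {"x":0,"y":0,"z":0.5,"ax":0,"ay":0,"az":0,"fingers":45},
])

```text
time_s: 16.35
tcp_pos: [528.0, -115.5, 146.7]
orientation: [[-0.628, -0.778, -0.0], [-0.778, 0.628, 0.0], [0.0, 0.0, -1.0]]
force: [-0.8, -0.2, -0.6]
width: 53.8
finger_force: 15.0
```

play_rows([
  {"x":0,"y":0,"z":0.3,"ax":0,"ay":0,"az":0,"fingers":45},
  {"x":0,"y":0,"z":0.8,"ax":0,"ay":0,"az":0,"fingers":45},
  {"x":0,"y":0,"z":1.5,"ax":0,"ay":0,"az":0,"fingers":45},
  {"x":0,"y":0,"z":2.3,"ax":0,"ay":0,"az":0,"fingers":45},
  {"x":0,"y":0,"z":3.2,"ax":0,"ay":0,"az":0,"fingers":45},
  {"x":0,"y":0,"z":4.2,"ax":0,"ay":0,"az":0,"fingers":45},
  {"x":0,"y":0,"z":5.0,"ax":0,"ay":0,"az":0,"fingers":45},
  {"x":0,"y":0,"z":5.5,"ax":0,"ay":0,"az":0,"fingers":45},
], squeeze=20)

```text
time_s: 17.02
tcp_pos: [528.6, -115.7, 203.5]
orientation: [[-0.628, -0.778, 0.002], [-0.778, 0.628, -0.001], [-0.001, -0.002, -1.0]]
force: [-0.3, -0.9, -1.3]
width: 53.7
finger_force: 20.0
```

```bash
python3 look.py e top scene wrist; python3 -c "
import cv2,numpy as np
a=cv2.imread('pics/e_scene.png')[170:340,190:370];b=cv2.imread('pics/e_wrist.png')
a=cv2.resize(a,(420,400));b=cv2.resize(b,(380,285));c=np.zeros((400,800,3),np.uint8);c[:,:420]=a;c[:285,420:]=b
cv2.imwrite('pics/e.png',c)"
```

```text
top 46.73194196545686 324.51833600846805 239.19052760888763 17.0167
scene 47.70867034373301 320.1664782661167 243.9553240928331 17.0667
wrist 65.70646984690485 319.56098191656815 239.5482323140532 17.1167
```

View pics/e.png

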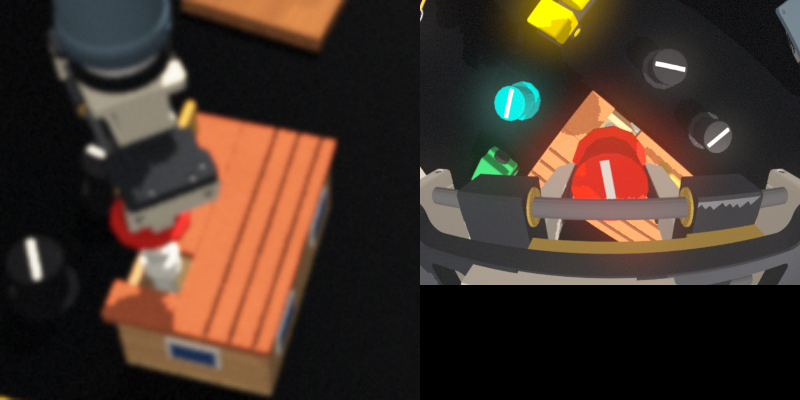

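The left half shows the knob in the gripper, lifted clear above the bare post; the roof is still shut. The right half shows the wrist view with the knob still gripped. Next is the tray.

play_rows([
  {"x":-0.3,"y":1.2,"z":0,"ax":0,"ay":0,"az":-0.06,"fingers":45},
  {"x":-0.9,"y":3.5,"z":0,"ax":0,"ay":0,"az":-0.16,"fingers":45},
  {"x":-1.7,"y":6.4,"z":0,"ax":0,"ay":0,"az":-0.28,"fingers":45},
  {"x":-2.5,"y":9.4,"z":0,"ax":0,"ay":0,"az":-0.4,"fingers":45},
  {"x":-3.3,"y":12.4,"z":0,"ax":0,"ay":0,"az":-0.52,"fingers":45},
  {"x":-4.1,"y":15.4,"z":0,"ax":0,"ay":0,"az":-0.64,"fingers":45},
  {"x":-4.9,"y":18.4,"z":0,"ax":0,"ay":0,"az":-0.76,"fingers":45},
  {"x":-5.7,"y":21.4,"z":0,"ax":0,"ay":0,"az":-0.88,"fingers":45},
])

```text
time_s: 17.83
tcp_pos: [470.0, 99.8, 201.1]
orientation: [[-1.0, -0.006, -0.001], [-0.006, 1.0, 0.0], [0.001, 0.0, -1.0]]
force: [0.5, 0.5, -1.5]
width: 53.4
finger_force: 20.0
```

play_rows([
  {"x":-0.8,"y":3.0,"z":0,"ax":0,"ay":0,"az":-0.12,"fingers":45},
  {"x":-1.6,"y":6.0,"z":0,"ax":0,"ay":0,"az":-0.24,"fingers":45},
  {"x":-2.4,"y":9.0,"z":0,"ax":0,"ay":0,"az":-0.36,"fingers":45},
  {"x":-3.2,"y":12.0,"z":-1,"ax":0,"ay":0,"az":-0.48,"fingers":45},
  {"x":-4.0,"y":15.0,"z":-2.5,"ax":0,"ay":0,"az":-0.6,"fingers":45},
  {"x":-4.9,"y":18.4,"z":-4.5,"ax":0,"ay":0,"az":-0.72,"fingers":45},
  {"x":-5.7,"y":21.4,"z":-6.5,"ax":0,"ay":0,"az":-0.84,"fingers":45},
  {"x":-6.3,"y":23.6,"z":-8.5,"ax":0,"ay":0,"az":-0.96,"fingers":45},
])

```text
time_s: 18.5
tcp_pos: [406.9, 336.7, 115.6]
orientation: [[-0.584, 0.811, -0.0], [0.811, 0.584, 0.001], [0.001, 0.0, -1.0]]
force: [0.2, -0.5, -0.6]
width: 53.6
finger_force: 20.0
```

play_rows([
  {"x":0,"y":0,"z":-1.5,"ax":0,"ay":0,"az":0,"fingers":45},
  {"x":0,"y":0,"z":-3,"ax":0,"ay":0,"az":0,"fingers":45},
  {"x":0,"y":0,"z":-4.4,"ax":0,"ay":0,"az":0,"fingers":45},
  {"x":0,"y":0,"z":-5.6,"ax":0,"ay":0,"az":0,"fingers":45},
  {"x":0,"y":0,"z":-6.6,"ax":0,"ay":0,"az":0,"fingers":45},
  {"x":0,"y":0,"z":-7.2,"ax":0,"ay":0,"az":0,"fingers":45},
  {"x":0,"y":0,"z":-7.6,"ax":0,"ay":0,"az":0,"fingers":45},
  {"x":0,"y":0,"z":-7.7,"ax":0,"ay":0,"az":0,"fingers":45},
])

```text
time_s: 19.17
tcp_pos: [407.8, 334.3, 39.0]
orientation: [[-0.588, 0.809, -0.001], [0.809, 0.588, -0.0], [0.0, -0.001, -1.0]]
force: [0.5, -0.6, -1.1]
width: 53.3
finger_force: 20.0
```

```bash
python3 look.py f top scene wrist; python3 -c "
import cv2,numpy as np
a=cv2.imread('pics/f_scene.png')[90:240,220:400];b=cv2.imread('pics/f_wrist.png')
a=cv2.resize(a,(420,350));b=cv2.resize(b,(380,285));c=np.zeros((400,800,3),np.uint8);c[:350,:420]=a;c[:285,420:]=b
cv2.imwrite('pics/f.png',c)"
```

```text
top 46.73194196545686 324.51833600846805 239.19052760888763 19.1667
scene 47.70867034373301 320.1664782661167 243.9553240928331 19.2167
wrist 65.70646984690485 319.56098191656815 239.5482323140532 19.2667
```

View pics/f.png

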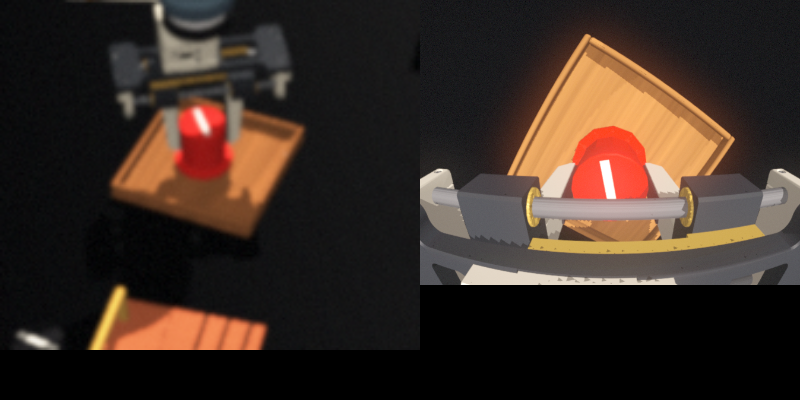

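The left half shows the knob upright above the middle of the tray (crop 205,145), with the roof shut. I'll lower it slowly until it touches.

play_rows([
  {"x":0,"y":0,"z":-0.1,"ax":0,"ay":0,"az":0,"fingers":45},
  {"x":0,"y":0,"z":-0.2,"ax":0,"ay":0,"az":0,"fingers":45},
  {"x":0,"y":0,"z":-0.27,"ax":0,"ay":0,"az":0,"fingers":45},
  {"x":0,"y":0,"z":-0.34,"ax":0,"ay":0,"az":0,"fingers":45},
  {"x":0,"y":0,"z":-0.4,"ax":0,"ay":0,"az":0,"fingers":45},
  {"x":0,"y":0,"z":-0.46,"ax":0,"ay":0,"az":0,"fingers":45},
  {"x":0,"y":0,"z":-0.5,"ax":0,"ay":0,"az":0,"fingers":45},
  {"x":0,"y":0,"z":-0.5,"ax":0,"ay":0,"az":0,"fingers":45},
])

```text
time_s: 19.98
tcp_pos: [408.0, 334.5, 34.5]
orientation: [[-0.589, 0.808, -0.0], [0.808, 0.589, -0.0], [0.0, -0.0, -1.0]]
force: [0.1, 0.2, -1.1]
width: 54.0
finger_force: 20.0
```

play_rows([
  {"x":0,"y":0,"z":-0.04,"ax":0,"ay":0,"az":0,"fingers":45},
  {"x":0,"y":0,"z":-0.08,"ax":0,"ay":0,"az":0,"fingers":45},
  {"x":0,"y":0,"z":-0.11,"ax":0,"ay":0,"az":0,"fingers":45},
  {"x":0,"y":0,"z":-0.14,"ax":0,"ay":0,"az":0,"fingers":45},
  {"x":0,"y":0,"z":-0.17,"ax":0,"ay":0,"az":0,"fingers":45},
  {"x":0,"y":0,"z":-0.2,"ax":0,"ay":0,"az":0,"fingers":45},
  {"x":0,"y":0,"z":-0.2,"ax":0,"ay":0,"az":0,"fingers":45},
  {"x":0,"y":0,"z":-0.2,"ax":0,"ay":0,"az":0,"fingers":45},
])

```text
time_s: 20.65
tcp_pos: [408.0, 334.6, 33.3]
orientation: [[-0.589, 0.808, 0.0], [0.808, 0.589, 0.0], [-0.0, 0.0, -1.0]]
force: [-2.8, -1.6, 6.3]
width: 53.6
finger_force: 20.0
```

play_rows([
  {"x":0,"y":0,"z":0,"ax":0,"ay":0,"az":0,"fingers":80},
  {"x":0,"y":0,"z":0,"ax":0,"ay":0,"az":0,"fingers":80},
  {"x":0,"y":0,"z":0,"ax":0,"ay":0,"az":0,"fingers":80},
  {"x":0,"y":0,"z":0,"ax":0,"ay":0,"az":0,"fingers":80},
  {"x":0,"y":0,"z":0,"ax":0,"ay":0,"az":0,"fingers":80},
  {"x":0,"y":0,"z":0,"ax":0,"ay":0,"az":0,"fingers":80},
  {"x":0,"y":0,"z":0,"ax":0,"ay":0,"az":0,"fingers":80},
  {"x":0,"y":0,"z":0,"ax":0,"ay":0,"az":0,"fingers":80},
])

```text
time_s: 21.32
tcp_pos: [408.0, 334.5, 32.6]
orientation: [[-0.589, 0.808, -0.0], [0.808, 0.589, -0.0], [-0.0, -0.0, -1.0]]
force: [0.0, -0.3, -0.2]
width: 74.0
finger_force: 0.0
```

play_rows([
  {"x":0,"y":0,"z":1,"ax":0,"ay":0,"az":0,"fingers":80},
  {"x":0,"y":0,"z":3,"ax":0,"ay":0,"az":0,"fingers":80},
  {"x":0,"y":0,"z":5,"ax":0,"ay":0,"az":0,"fingers":80},
  {"x":0,"y":0,"z":7.5,"ax":0,"ay":0,"az":0,"fingers":80},
  {"x":0,"y":0,"z":10,"ax":0,"ay":0,"az":0,"fingers":80},
  {"x":0,"y":0,"z":12.5,"ax":0,"ay":0,"az":0,"fingers":80},
  {"x":0,"y":0,"z":14.5,"ax":0,"ay":0,"az":0,"fingers":80},
  {"x":0,"y":0,"z":16,"ax":0,"ay":0,"az":0,"fingers":80},
])

```text
time_s: 21.98
tcp_pos: [408.6, 334.9, 195.8]
orientation: [[-0.589, 0.808, 0.003], [0.808, 0.589, 0.002], [-0.001, 0.003, -1.0]]
force: [0.4, -0.8, 0.4]
width: 74.5
finger_force: 0.0
```

play_rows([
  {"x":0.3,"y":-1,"z":0,"ax":0,"ay":0,"az":-0.02,"fingers":55},
  {"x":0.7,"y":-3,"z":0,"ax":0,"ay":0,"az":-0.05,"fingers":55},
  {"x":1.2,"y":-5.3,"z":0,"ax":0,"ay":0,"az":-0.08,"fingers":55},
  {"x":1.7,"y":-7.6,"z":0,"ax":0,"ay":0,"az":-0.11,"fingers":55},
  {"x":2.2,"y":-9.9,"z":0,"ax":0,"ay":0,"az":-0.14,"fingers":55},
  {"x":2.7,"y":-12.2,"z":0,"ax":0,"ay":0,"az":-0.17,"fingers":55},
  {"x":3.2,"y":-14.6,"z":0,"ax":0,"ay":0,"az":-0.2,"fingers":55},
  {"x":3.7,"y":-17,"z":0,"ax":0,"ay":0,"az":-0.22,"fingers":55},
])

```text
time_s: 22.65
tcp_pos: [444.5, 162.7, 191.9]
orientation: [[-0.396, 0.918, -0.001], [0.918, 0.396, -0.0], [0.0, -0.001, -1.0]]
force: [0.2, -0.1, -0.4]
width: 50.9
finger_force: 0.0
```

play_rows([
  {"x":0.5,"y":-2.4,"z":0,"ax":0,"ay":0,"az":-0.03,"fingers":55},
  {"x":1.0,"y":-4.8,"z":0,"ax":0,"ay":0,"az":-0.06,"fingers":55},
  {"x":1.5,"y":-7.2,"z":0,"ax":0,"ay":0,"az":-0.09,"fingers":55},
  {"x":2.0,"y":-9.6,"z":0,"ax":0,"ay":0,"az":-0.12,"fingers":55},
  {"x":2.6,"y":-12,"z":0,"ax":0,"ay":0,"az":-0.15,"fingers":55},
  {"x":3.2,"y":-14.4,"z":0,"ax":0,"ay":0,"az":-0.18,"fingers":55},
  {"x":3.7,"y":-16.2,"z":0,"ax":0,"ay":0,"az":-0.2,"fingers":55},
  {"x":3.9,"y":-17.05,"z":0,"ax":0,"ay":0,"az":-0.215,"fingers":55},
])

```text
time_s: 23.32
tcp_pos: [483.9, -8.7, 192.0]
orientation: [[-0.189, 0.982, -0.001], [0.982, 0.189, -0.001], [-0.0, -0.001, -1.0]]
force: [0.4, 0.0, 0.1]
width: 51.2
finger_force: 0.0
```

```bash
python3 look.py g top scene wrist; python3 -c "
import cv2,numpy as np
a=cv2.imread('pics/g_scene.png')[90:240,220:400];b=cv2.imread('pics/g_wrist.png')
a=cv2.resize(a,(300,250));b=cv2.resize(b,(500,375));c=np.zeros((400,800,3),np.uint8);c[:250,:300]=a;c[:375,300:]=b
cv2.imwrite('pics/g.png',c)
from rig import env;s=env.read_state();print(s['qpos'],s['tcp_pos'])"
```

```text
top 46.73194196545686 324.51833600846805 239.19052760888763 23.3167
scene 47.70867034373301 320.1664782661167 243.9553240928331 23.3667
wrist 65.70646984690485 319.56098191656815 239.5482323140532 23.4167
[-2.44424105e-01  1.60338897e-01  1.72827794e+00  3.84557374e-04
  1.25437532e+00 -4.37121764e-01] [483.42226899  -6.23837297 192.11119248]
```

View pics/g.png

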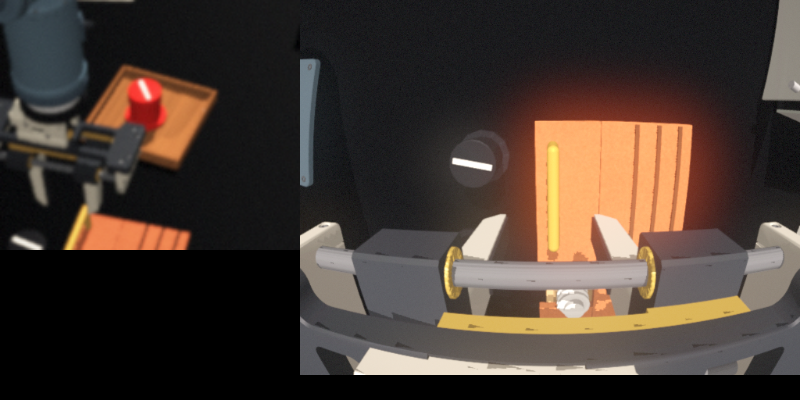

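The left half shows the knob standing upright in the tray. In the wrist view the bar lies between the fingers, at original pixels from (323,186) to (322,321).

```bash
python3 - <<'E'
from geo import *
p=pickle.load(open('pics/g_wrist.pkl','rb'));t=pickle.load(open('pics/a_top.pkl','rb'))
a,b=wray(p,323,186,135),wray(p,322,321,135); print(a,b,(a+b)/2,np.linalg.norm(a-b))
C=lambda a:(280+(a[0]-1.5)/4,205+(a[1]-1.5)/4)
print((ray(t,*C((133,332)),135)+ray(t,*C((275,307)),135))/2)
E
```

```text
[478.66113639  37.06693967 135.        ] [495.35359485 -50.87556097 135.        ] [487.00736562  -6.90431065 135.        ] 89.51268953617851
[483.36498348  -5.81740409 135.        ]
```

play_rows([
  {"x":0.15,"y":0,"z":-1,"ax":0,"ay":0,"az":0,"fingers":55},
  {"x":0.15,"y":0,"z":-2.2,"ax":0,"ay":0,"az":0,"fingers":55},
  {"x":0.15,"y":0,"z":-3.4,"ax":0,"ay":0,"az":0,"fingers":55},
  {"x":0.15,"y":0,"z":-4.6,"ax":0,"ay":0,"az":0,"fingers":55},
  {"x":0.15,"y":0,"z":-5.8,"ax":0,"ay":0,"az":0,"fingers":55},
  {"x":0.15,"y":0,"z":-6.8,"ax":0,"ay":0,"az":0,"fingers":55},
  {"x":0.15,"y":0,"z":-7.4,"ax":0,"ay":0,"az":0,"fingers":55},
  {"x":0.15,"y":0,"z":-7.6,"ax":0,"ay":0,"az":0,"fingers":55},
])

```text
time_s: 24.13
tcp_pos: [484.6, -5.0, 115.3]
orientation: [[-0.194, 0.981, -0.002], [0.981, 0.194, 0.001], [0.001, -0.002, -1.0]]
force: [0.4, 0.4, 0.1]
width: 51.0
finger_force: 0.0
```

play_rows([
  {"x":0,"y":0,"z":0,"ax":0,"ay":0,"az":0,"fingers":40},
  {"x":0,"y":0,"z":0,"ax":0,"ay":0,"az":0,"fingers":30},
  {"x":0,"y":0,"z":0,"ax":0,"ay":0,"az":0,"fingers":20},
  {"x":0,"y":0,"z":0,"ax":0,"ay":0,"az":0,"fingers":10},
  {"x":0,"y":0,"z":0,"ax":0,"ay":0,"az":0,"fingers":0},
  {"x":0,"y":0,"z":0,"ax":0,"ay":0,"az":0,"fingers":0},
  {"x":0,"y":0,"z":0,"ax":0,"ay":0,"az":0,"fingers":0},
  {"x":0,"y":0,"z":0,"ax":0,"ay":0,"az":0,"fingers":0},
], squeeze=20)

```text
time_s: 24.8
tcp_pos: [486.1, -6.0, 116.9]
orientation: [[-0.193, 0.981, 0.001], [0.981, 0.193, 0.0], [-0.0, 0.001, -1.0]]
force: [1.5, 1.1, -0.1]
width: 8.9
finger_force: 20.0
```

```bash
python3 - <<'E'
import numpy as np
yw=0.195; th0=np.arctan2(44,-132); r=np.hypot(132,44)
for k in range(0,17):
    th=1.6*k/16; a=th0-th
    d=r*np.cos(a)+132; dz=r*np.sin(a)-44
    print(k,round(th,2),np.round([d*np.cos(yw)/10,d*np.sin(yw)/10,dz/10],2))
E
```

```text
0 0.0 [0. 0. 0.]
1 0.1 [0.5 0.1 1.3]
2 0.2 [1.12 0.22 2.53]
3 0.3 [1.85 0.37 3.7 ]
4 0.4 [2.7  0.53 4.79]
5 0.5 [3.65 0.72 5.79]
6 0.6 [4.7  0.93 6.68]
7 0.7 [5.83 1.15 7.47]
8 0.8 [7.02 1.39 8.13]
9 0.9 [8.28 1.64 8.67]
10 1.0 [9.59 1.89 9.08]
11 1.1 [10.92  2.16  9.36]
12 1.2 [12.28  2.43  9.5 ]
13 1.3 [13.65  2.7   9.5 ]
14 1.4 [15.    2.96  9.36]
15 1.5 [16.34  3.23  9.08]
16 1.6 [17.64  3.48  8.67]
```

The width of 8.9 mm shows the bar is held. Starting the swing.

play_rows([
  {"x":0.24,"y":0.05,"z":0.65,"ax":0,"ay":0,"az":0,"fingers":0},
  {"x":0.5,"y":0.1,"z":1.3,"ax":0,"ay":0,"az":0,"fingers":0},
  {"x":0.8,"y":0.16,"z":1.92,"ax":0,"ay":0,"az":0,"fingers":0},
  {"x":1.12,"y":0.22,"z":2.53,"ax":0,"ay":0,"az":0,"fingers":0},
  {"x":1.47,"y":0.29,"z":3.12,"ax":0,"ay":0,"az":0,"fingers":0},
  {"x":1.85,"y":0.37,"z":3.7,"ax":0,"ay":0,"az":0,"fingers":0},
  {"x":2.26,"y":0.45,"z":4.26,"ax":0,"ay":0,"az":0,"fingers":0},
  {"x":2.7,"y":0.53,"z":4.79,"ax":0,"ay":0,"az":0,"fingers":0},
])

```text
time_s: 25.47
tcp_pos: [511.8, -0.7, 165.0]
orientation: [[-0.193, 0.981, -0.002], [0.981, 0.193, -0.0], [0.0, -0.002, -1.0]]
force: [-2.6, -3.0, -2.2]
width: 9.4
finger_force: 20.0
```

play_rows([
  {"x":0.46,"y":0.09,"z":0.51,"ax":0,"ay":0,"az":0,"fingers":0},
  {"x":0.95,"y":0.19,"z":1.0,"ax":0,"ay":0,"az":0,"fingers":0},
  {"x":1.46,"y":0.29,"z":1.46,"ax":0,"ay":0,"az":0,"fingers":0},
  {"x":2.0,"y":0.4,"z":1.89,"ax":0,"ay":0,"az":0,"fingers":0},
  {"x":2.55,"y":0.5,"z":2.3,"ax":0,"ay":0,"az":0,"fingers":0},
  {"x":3.13,"y":0.62,"z":2.68,"ax":0,"ay":0,"az":0,"fingers":0},
  {"x":3.72,"y":0.74,"z":3.02,"ax":0,"ay":0,"az":0,"fingers":0},
  {"x":4.32,"y":0.86,"z":3.34,"ax":0,"ay":0,"az":0,"fingers":0},
])

```text
time_s: 26.13
tcp_pos: [554.6, 7.9, 199.9]
orientation: [[-0.193, 0.981, -0.002], [0.981, 0.193, -0.001], [-0.0, -0.002, -1.0]]
force: [-8.1, -2.1, 7.4]
width: 9.7
finger_force: 20.0
```

play_rows([
  {"x":0.62,"y":0.12,"z":0.28,"ax":0,"ay":0,"az":0,"fingers":0},
  {"x":1.26,"y":0.25,"z":0.54,"ax":0,"ay":0,"az":0,"fingers":0},
  {"x":1.9,"y":0.37,"z":0.76,"ax":0,"ay":0,"az":0,"fingers":0},
  {"x":2.57,"y":0.5,"z":0.95,"ax":0,"ay":0,"az":0,"fingers":0},
  {"x":3.23,"y":0.63,"z":1.1,"ax":0,"ay":0,"az":0,"fingers":0},
  {"x":3.9,"y":0.77,"z":1.23,"ax":0,"ay":0,"az":0,"fingers":0},
  {"x":4.58,"y":0.9,"z":1.31,"ax":0,"ay":0,"az":0,"fingers":0},
  {"x":5.26,"y":1.04,"z":1.37,"ax":0,"ay":0,"az":0,"fingers":0},
])

```text
time_s: 26.8
tcp_pos: [609.0, 18.9, 212.5]
orientation: [[-0.193, 0.981, 0.001], [0.981, 0.193, 0.0], [0.0, 0.001, -1.0]]
force: [-4.0, 0.8, 5.3]
width: 9.0
finger_force: 20.0
```

play_rows([
  {"x":0.68,"y":0.13,"z":0.01,"ax":0,"ay":0,"az":0,"fingers":0},
  {"x":1.37,"y":0.27,"z":0,"ax":0,"ay":0,"az":0,"fingers":0},
  {"x":2.05,"y":0.4,"z":-0.05,"ax":0,"ay":0,"az":0,"fingers":0},
  {"x":2.72,"y":0.53,"z":-0.14,"ax":0,"ay":0,"az":0,"fingers":0},
  {"x":3.4,"y":0.67,"z":-0.27,"ax":0,"ay":0,"az":0,"fingers":0},
  {"x":4.06,"y":0.8,"z":-0.42,"ax":0,"ay":0,"az":0,"fingers":0},
  {"x":4.72,"y":0.93,"z":-0.61,"ax":0,"ay":0,"az":0,"fingers":0},
  {"x":5.1,"y":1.0,"z":-0.73,"ax":0,"ay":0,"az":0,"fingers":0},
])

```text
time_s: 27.47
tcp_pos: [660.1, 28.9, 203.5]
orientation: [[-0.193, 0.981, -0.001], [0.981, 0.193, 0.001], [0.001, -0.0, -1.0]]
force: [-2.5, 3.3, 2.0]
width: 9.2
finger_force: 20.0
```

```bash
python3 look.py h scene top;python3 -c "
import cv2
a=cv2.imread('pics/h_scene.png')[120:360,180:480]
cv2.imwrite('pics/h.png',cv2.resize(a,(750,600)))
from rig import env;s=env.read_state();print(s['qpos'],s['tcp_pos'],s['force'])"
```

```text
scene 47.70867034373301 320.1664782661167 243.9553240928331 27.4667
top 46.73194196545686 324.51833600846805 239.19052760888763 27.5167
[-1.25215371e-01  4.67668476e-01  1.26596554e+00  8.36530088e-04
  1.40781838e+00 -3.20019500e-01] [660.24365339  28.87207827 203.41009609] [ 0.4598833   4.08522188 -2.10569658]
```

View pics/h.png

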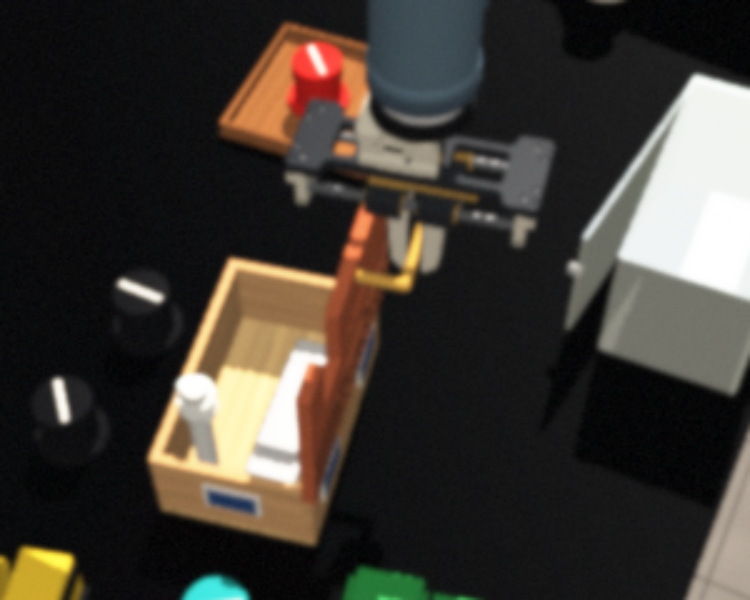

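The roof stands upright with the limousine in place inside and the knob upright in the tray. I'll open the fingers a little, to clear the roof slab, and go straight up.

play_rows([
  {"x":0,"y":0,"z":0,"ax":0,"ay":0,"az":0,"fingers":25},
  {"x":0,"y":0,"z":0,"ax":0,"ay":0,"az":0,"fingers":25},
  {"x":0,"y":0,"z":0,"ax":0,"ay":0,"az":0,"fingers":25},
  {"x":0,"y":0,"z":0,"ax":0,"ay":0,"az":0,"fingers":25},
  {"x":0,"y":0,"z":0.5,"ax":0,"ay":0,"az":0,"fingers":25},
  {"x":0,"y":0,"z":1.2,"ax":0,"ay":0,"az":0,"fingers":25},
  {"x":0,"y":0,"z":2,"ax":0,"ay":0,"az":0,"fingers":25},
  {"x":0,"y":0,"z":3,"ax":0,"ay":0,"az":0,"fingers":25},
])

```text
time_s: 28.23
tcp_pos: [659.3, 28.2, 235.3]
orientation: [[-0.193, 0.981, 0.0], [0.981, 0.193, -0.0], [-0.0, 0.0, -1.0]]
force: [-0.1, -0.7, 0.6]
width: 23.4
finger_force: 0.0
```

play_rows([
  {"x":0,"y":0,"z":1,"ax":0,"ay":0,"az":0,"fingers":25},
  {"x":0,"y":0,"z":2,"ax":0,"ay":0,"az":0,"fingers":25},
  {"x":0,"y":0,"z":3,"ax":0,"ay":0,"az":0,"fingers":25},
  {"x":0,"y":0,"z":4,"ax":0,"ay":0,"az":0,"fingers":25},
  {"x":0,"y":0,"z":5,"ax":0,"ay":0,"az":0,"fingers":25},
  {"x":0,"y":0,"z":6,"ax":0,"ay":0,"az":0,"fingers":25},
  {"x":0,"y":0,"z":6,"ax":0,"ay":0,"az":0,"fingers":25},
  {"x":0,"y":0,"z":6,"ax":0,"ay":0,"az":0,"fingers":25},
])

```text
time_s: 28.9
tcp_pos: [659.7, 28.3, 295.1]
orientation: [[-0.193, 0.981, 0.001], [0.981, 0.193, -0.0], [-0.0, 0.001, -1.0]]
force: [-0.3, -0.1, -0.0]
width: 23.2
finger_force: 0.0
```

```bash
python3 look.py i scene;python3 -c "
import cv2
a=cv2.imread('pics/i_scene.png')[100:400,110:490]
cv2.imwrite('pics/i.png',cv2.resize(a,(760,600)))
from rig import env;s=env.read_state();print(s['tcp_pos'],s['force'],s['width'],s['joint_vel'])"
```

```text
scene 47.70867034373301 320.1664782661167 243.9553240928331 28.9
[659.3270175   28.34784936 294.24237187] [-0.72307495 -0.00084558 -0.10338328] 23.25454274584349 [0.00185745 0.01029213 0.02092632 0.00246033 0.0009956  0.00050339]
```

View pics/i.png

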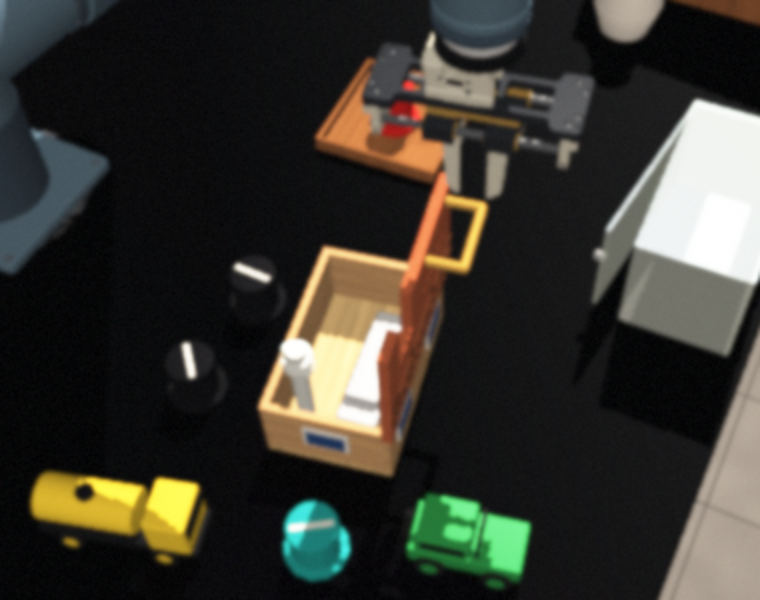

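The roof stands open on its own, the gripper is clear above it, and the toys have not moved. Handing the job in.

```bash
python3 -c "
from rig import env;print(env.job_done())"
```

```text
the job is handed in; nothing more can be done
None
```

The job is handed in at about 29 s, but the hand-in gave no verdict: the knob stands upright in the tray, the roof stays open upright, and the limousine and other toys look unmoved in the last picture.

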